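# Open the descaler's push-and-turn cap

### The job

We are about to mix descaler for the kettle. Pull the orange stirrer up out of its wooden holder, stand it in the blue mug and let go of it; then press the red safety cap of the descaler bottle down, twist it anticlockwise while pressed, and lift it straight off. Finish while still holding the cap upright in the gripper, a few centimetres (about 5 to 10) clear above the open bottle; leave the mug standing where it is and do not disturb the other things.

Things in the scene. Friction and masses are not known exactly. Their poses are not given: they have to be found in the camera images.
- descaler_bottle: white round descaler bottle with a blue band, 72 mm across, held immovably in a black rubber suction ring (100 mm across): it cannot turn or slide. Origin: centre of its underside, on the worktop, z up. The shoulder slopes from 84 mm to the neck at 98 mm height. +x points to a red mark (locked) on the shoulder; a green mark 70 degrees anticlockwise from it, seen from above, means open.
- bottle_mouth (a point): centre of the bottle's mouth, 131 mm above its underside, on top of its 26 mm neck (hidden under the cap at the start). Seen from above, anticlockwise turning opens the cap. Lugs in the cap hook under ledges on the neck (bayonet, no thread); 58 to 82 degrees of turn frees them (aim for 70), a hard stop lies at about 86.
- safety_cap: red ribbed round cap, 52 mm diameter, 30 mm high, about 45 g, loose. Origin: centre of its lower rim, z up; +x is the white pointer on top. Locked, its rim is 112 mm above the worktop, pointer over the red mark. Press it 6 mm (at least 4.5, at most 7.5) against its spring (3 N at first, 9 N at the end) to clear the safety teeth, keep it down while turning, then lift. Turning needs little torque.
- cap_top (a point): centre of the cap's flat top, 30 mm above its rim, 142 mm above the worktop when locked. Grip the 52 mm skirt from above at any yaw, fingertips about 20 mm below this point; 25 to 30 N of grip is enough to press, turn and lift it. Below the rim 14 mm of neck are free.
- stirrer: orange flat stick, 180 mm long, 30 g, standing loosely in the holder's slot. Origin: centre of its lower end; z runs along it to the top. The top 50 mm is the grip: 18 mm wide along its x, 10 mm thick along its y (pinch along y); below it 12 x 8 mm; lowest 70 mm an 18 x 9 mm paddle. At the start the lower end is 10 mm and the top 190 mm above the worktop, 110 mm showing above the holder.
- stirrer_holder: beech block 70 (x) x 64 (y) x 80 mm high, fixed to the worktop, with one upright slot 27 (x) x 14 (y) x 70 mm deep in the middle of its top. Origin: centre of its underside, z up. (A wall cabinet hangs 0.4 m above the back right of the worktop, beyond x = 0.6, right of y = 0.05: keep the wrist short of it.).
- blue_mug: empty light-blue mug, 91 mm high, about 82 mm outside diameter, open at the top, at least 54 mm wide inside, floor 7 mm thick, loose, 275 g; origin on the level of its underside but 18 mm off the axis of the round body, towards the handle (the axis is at y = +18 mm, the handle reaches to y = -58 mm), z up. For the axis use point mug_mouth.
- mug_mouth (a point): centre of the blue mug's mouth, at rim height (91 mm) on the axis of its round body; aim the stirrer here
- kettle: bystander: white stove kettle, about 206 x 243 x 235 mm, at the back; origin centre of its underside
- flask_green: bystander: tall green drinking flask, 72 mm across, 250 mm high; origin centre of its underside
- tumbler_white: bystander: white travel tumbler with black lid, 86 mm across, 170 mm high; origin centre of its underside
- timer: bystander: red and white kitchen timer, 69 mm across, 44 mm high; origin centre of its underside
- lemon: bystander: lemon, 83 x 58 x 58 mm; origin on its underside
- salt: bystander: salt shaker, 44 mm across, 90 mm high; origin centre of its underside
Not all that is in view belongs to the job. What is shaped like the safety_cap but purple or turquoise is not meant.

How it is judged:
By the outcome, as a careful person would: the job done as asked, in the order asked, and still so for the second after the job is handed in, while the arm keeps its last pose, push and grip.
It also fails if it takes over 58 s, if anything falls off the work surface, if the arm or the gripper's body presses on something with over 40 N, if the wrist force passes 120 N, or if a joint passes its speed limit or range.

### The arm

A 6-joint arm with a two-finger parallel gripper is mounted at the origin on a cart in front of the work surface, level with it; the furniture and walls round the work are solid. World frame = base frame: x ahead of the robot, y to its left, z up, the work surface at z = 0. Lengths are in mm, angles in rad, forces in N, time in s.
With the tool pointing down it reaches from about 275 to 750 mm from the base axis. Payload 10.2 kg.
Tool frame: the origin (TCP) lies at the very end of the fingers, on their centre line; the grasp point (between the pads) lies ctrl.grip_depth behind it (ctrl.grip_depth is the distance from the TCP to the grasp point, in mm); z points along the fingers, y is the direction in which the jaws open and shut (so a half turn about z gives the same grasp; the last joint's range is limited). The gripper opens to 85 mm and grips with 20 to 120 N. Pads are 22 mm wide; open, the fingers measure 114 mm over their backs; the gripper's body (76 mm by 85 mm) begins 54 mm behind the grasp point. The pads swing forward as they close: fully open they stand 13 mm farther back than shut.
Start: joints at [-1.451, 0.313, 1.498, -0, 1.331, -0.223], TCP at [176.453, -494.465, 231.294] pointing down, gripper open.
Joint ranges: [-2.94, 2.94], [-0.97, 2.17], [0.19, 2.56], [-1.23, 4.37], [0.02, 3.11], [-2.88, 2.88]. Speed limits (rad/s): [2.39, 2.39, 3.01, 3.14, 3.14, 3.14].

### API

Orientations are given as a unit quaternion [w, x, y, z].
In Python, from rig import telemetry, eyes, ctrl, nets gives the robot as it stands. The module is installed in compiled form; this text tells all that it offers.
- The arm moves only by the tool drive_tool, never from a script. Its argument "series" is text: rows parted by semicolons, each of 7 numbers parted by spaces: the shift along the tool's x, y, z normalised to -1 to 1, where 1 is 0.12 m, then the turn, a rotation vector about the tool's x, y, z normalised to -1 to 1, where 1 is 0.5 rad, then the opening, from 0 (shut) to 1 (fully open). In form: tx ty tz wx wy wz hand; .... A call has 1 to 20 rows; each row is the pose to reach, as a shift and turn from the pose measured when the call began, along the tool's axes at that moment; what a row does not reach only later rows make up. A row lasts 1/10 s, in which the tool goes at most 50 mm and 8.59 degrees, less where a joint would pass 70% of its speed; a pose out of reach is approached as far as the arm can. A call with a number of a shift or a turn outside -1 to 1 is refused whole. A call with a gripper value outside its range is refused whole. The fingers move at their own pace and stop on an object; "newtons" is the grip in N (left out, the last holds). Time passes only in rows, so rows that repeat a pose let the fingers close. It gives the time, the measured TCP pose, the force and the opening at its end, in the units of the state.
- telemetry.sense(): the state, without advancing time (a new reading comes with each control period).
- eyes.capture(name): name is "scene" or "side" or "wrist"; returns a dict with "frame" (384x512x3 uint8, red, green, blue), "fx", "fy", "cx", "cy" (pixels), "view" (4x4, takes a point from world to camera coordinates). Camera axes: x right, y up, looking along -z (the intrinsics and any distortion apply to the point x, -y, -z); pixel columns grow to the right and rows downward; lengths in mm; the calibration is good to about 2 mm. A picture is of the moment at which its call begins. There is no depth.
- ctrl.finish_job(): hands the job in, once; it reports no verdict.
Trained networks look in a picture, given as the dict that the camera call returned (one of the last four; its "shot" number tells which), for a name from the list of things; names that differ only in an ending like _2 or _b are one class to them, and where a whole thing is asked for, a point or a joint stands for the part that bears it (a point fixed in the world has none). Each returns a list of dicts, best first, with "confidence" (0 to 1); they miss things now and then, are a little off and sometimes report something else, mostly with a low value. They report only what shows in the picture. A call takes as long as a camera call. They do not tell look-alikes from the thing itself.
- nets.spot_in(name, picture): "rect" ([left, top, right, bottom] in pixels, round what is visible of it).
The state is a dict: "time_s": time; "joints": joint angles; "dq": joint speeds; "tau": joint torques, N m; "eef_pos": TCP position; "ee_rot": TCP orientation; "force": force on the tool from outside, world axes, zero at the start; "wrist_torque": the same for the moment, N m; "grip_width": opening from 0.0 (shut) to 1.0 (fully open).
Only numpy, scipy, OpenCV 4.12 (cv2) and the standard library are available. Lean on these libraries where they do the work, as an engineer would, in place of code of your own. Each camera call takes 0.05 s, during which the arm holds its last target. There are 200 camera calls.

## Working session

There is one attempt and no reset: what is moved stays moved. The work goes in short steps, Python scripts to look and compute and a tool call to move; the robot and the scene stay as the last step left them, time stands still between calls to the robot, and variables do not carry over. Pictures are saved under pics/ and viewed, about 8 in all and at most 12, crops included, and the job is handed in when it is done.

Besides the shell and the picture viewer there is one more tool, called after ">>>" as name(argument=value, ...) on one line, values as JSON. drive_tool: Moves the arm, as the interface text tells. Scaled input: -1 to 1 covers 0.12 m each way for a shift and 0.5 rad each way for a turn. Its arguments: {"type":"object","properties":{"series":{"type":"string"},"newtons":{"type":"number"}},"required":["series"]}

```bash
mkdir -p pics; cat > h.py <<'E'
import numpy as np, cv2
from rig import telemetry, eyes, ctrl, nets
from scipy.spatial.transform import Rotation as R
def ray(p,u,v):
    V=np.array(p["view"]);d=np.array([(u-p["cx"])/p["fx"],-(v-p["cy"])/p["fy"],-1.])
    return -V[:3,:3].T@V[:3,3], V[:3,:3].T@d
def atz(p,u,v,z):
    o,d=ray(p,u,v);return o+d*(z-o[2])/d[2]
def proj(p,X):
    c=np.array(p["view"])@np.append(X,1);return np.array([p["cx"]+p["fx"]*c[0]/-c[2],p["cy"]-p["fy"]*c[1]/-c[2]])
def tri(*l):
    A=0;b=0
    for p,u,v in l:
        o,d=ray(p,u,v);d/=np.linalg.norm(d);M=np.eye(3)-np.outer(d,d);A=A+M;b=b+M@o
    return np.linalg.solve(A,b)
def save(p,n,box=None,s=1):
    f=p["frame"]
    if box: f=f[box[1]:box[3],box[0]:box[2]]
    cv2.imwrite("pics/"+n,cv2.resize(f[:,:,::-1],None,fx=s,fy=s,interpolation=cv2.INTER_CUBIC))
def pose():
    s=telemetry.sense();q=np.array(s["ee_rot"]);return s,np.array(s["eef_pos"]),R.from_quat(q[[1,2,3,0]])
E
python3 - <<'E'
from h import *
a=eyes.capture("scene");b=eyes.capture("side")
cv2.imwrite("pics/a.png",np.vstack([a["frame"],b["frame"]])[:,:,::-1][:, :]) 
f=np.hstack([a["frame"],b["frame"]]);cv2.imwrite("pics/a.png",cv2.resize(f,(800,300))[:,:,::-1])
save(a,"scene.png",None,1.5);save(b,"side.png",None,1.5)
print([k for k in a], ctrl.grip_depth)
for n in ["safety_cap","descaler_bottle","stirrer","stirrer_holder","blue_mug"]:
  for nm,p in(("scene",a),("side",b)):
    print(n,nm,[(np.round(r["rect"]).tolist(),round(r["confidence"],2)) for r in nets.spot_in(n,p)[:4]])
for p in(a,b):print(ray(p,p["cx"],p["cy"]),p["fx"])
print({k:np.round(v,3) for k,v in pose()[0].items()})
E
```

```text
['frame', 'fx', 'fy', 'cx', 'cy', 'view', 'shot'] 18.700000000000003
safety_cap scene [([293.0, 190.0, 306.0, 201.0], 0.62), ([266.0, 230.0, 280.0, 244.0], 0.48)]
safety_cap side [([290.0, 230.0, 310.0, 251.0], 0.83), ([306.0, 168.0, 322.0, 189.0], 0.61), ([321.0, 172.0, 335.0, 187.0], 0.53)]
descaler_bottle scene [([284.0, 199.0, 310.0, 224.0], 0.65)]
descaler_bottle side [([297.0, 189.0, 325.0, 222.0], 0.65)]
stirrer scene []
stirrer side [([264.0, 216.0, 272.0, 249.0], 0.63), ([306.0, 172.0, 323.0, 189.0], 0.41)]
stirrer_holder scene [([232.0, 226.0, 257.0, 257.0], 0.72), ([252.0, 174.0, 266.0, 187.0], 0.18)]
stirrer_holder side [([248.0, 234.0, 285.0, 276.0], 0.69)]
blue_mug scene [([199.0, 266.0, 226.0, 301.0], 0.68), ([294.0, 187.0, 307.0, 202.0], 0.28)]
blue_mug side [([241.0, 294.0, 276.0, 345.0], 0.66)]
(array([-215.5504542 ,  777.27350498, 1318.48848823]), array([ 0.47879332, -0.51053956, -0.71421727])) 433.110881074233
(array([ 151.63536903,  930.81225368, 1123.30256131]), array([ 0.30149315, -0.67243091, -0.67597231])) 498.87179928069696
{'time_s': np.float64(0.6), 'joints': array([-1.451,  0.313,  1.498,  0.   ,  1.331, -0.223]), 'dq': array([ 0.   ,  0.001, -0.001, -0.   , -0.   ,  0.   ]), 'tau': array([-1.0000e-03, -4.1204e+01, -2.5983e+01, -0.0000e+00,  1.0000e-03,
       -0.0000e+00]), 'eef_pos': array([ 176.469, -494.448,  231.281]), 'ee_rot': array([-0.   ,  0.985,  0.171,  0.   ]), 'force': array([ 0.015, -0.729,  0.41 ]), 'wrist_torque': array([-0.011,  0.013,  0.009]), 'grip_width': np.float64(1.0)}
```

```bash
python3 - <<'E'
from h import *
a=cv2.imread("pics/scene.png");b=cv2.imread("pics/side.png")
# both crops at 2.5x of original
A=cv2.resize(a[int(120*1.5):int(330*1.5),int(160*1.5):int(350*1.5)],(400,440));B=cv2.resize(b[int(140*1.5):int(360*1.5),int(200*1.5):int(390*1.5)],(400,463))
c=np.zeros((470,800,3),np.uint8);c[:440,:400]=A;c[:463,400:]=B;cv2.imwrite("pics/c.png",c)
E
```

```text
(no output)
```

View pics/c.png

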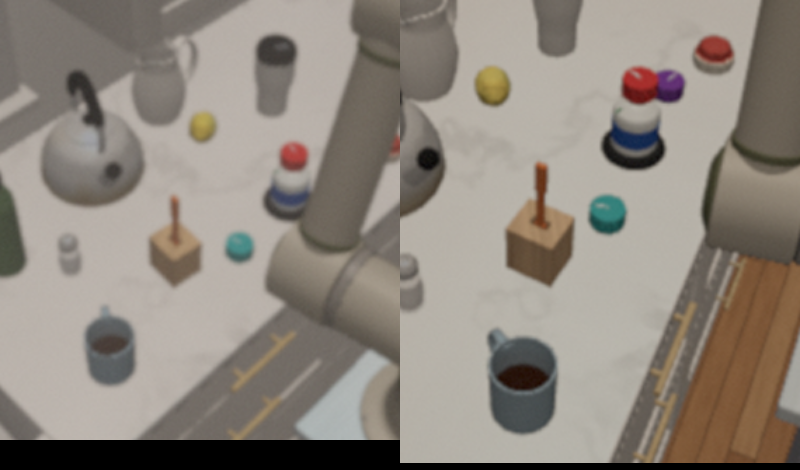

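View pics/scene.png

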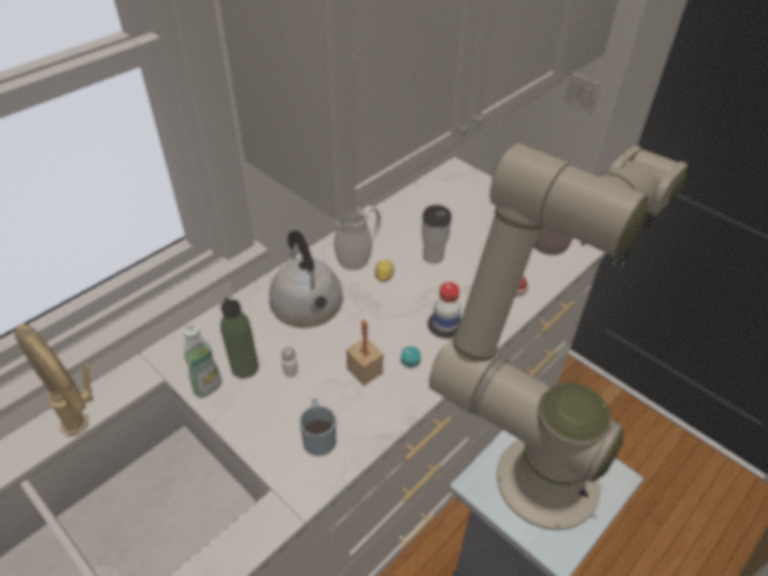

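The views show the red cap on the blue-banded bottle (scene ≈(299,194), side ≈(314,179)). Its look-alikes are the purple cap (side ≈(328,180)), the turquoise cap (scene ≈(273,237)) and the red/white timer (side ≈(349,165)). The stirrer stands in its block (side ≈(267,232)), and the only blue mug is at scene (212,283). I choose the red cap on the bottle. Next I measure positions.

```bash
python3 - <<'E'
from h import *
a=eyes.capture("scene");b=eyes.capture("side")
c=lambda r:((r[0]+r[2])/2,(r[1]+r[3])/2)
# cap
print("cap tri",tri((a,*c([292,188,307,201])),(b,*c([306,168,322,189]))))
# use offsets from composite: side px = 200+x/400*190, 140+y*220/463 ; scene 160+x*190/400,120+y*210/440
S=lambda x,y:(b,200+x*.475,140+y*220/463.); A=lambda x,y:(a,160+x*.475,120+y*210/440.)
print("cap2",tri(A(293,155),S(640,0) if 0 else S(240,84)))
print("stir top",tri(A(175,198),S(142,164)), atz(*A(175,198),190),atz(*S(142,164),190))
# holder top corners, side crop
hs=[S(108,230),S(140,200),S(174,232),S(143,258)];ha=[A(150,238),A(176,222),A(201,250),A(175,264)]
for h in(hs,ha):
  P=np.array([atz(*q,80)for q in h]);print("holder",P.mean(0).round(),P[:,:2].round().tolist())
for q in [S(122,362),A(109,333)]: print("mug",atz(*q,91).round())
for q in [S(98,335),A(104,312)]: print("handle",atz(*q,80).round())
for q in [S(234,148),A(287,203)]: print("ring",atz(*q,5).round())
for q in [S(236,86),A(293,150)]: print("captop",atz(*q,142).round())
E
```

```text
cap tri [ 459.83561612 -192.74292351  131.0348138 ]
cap2 [ 460.64402115 -192.39645713  129.18176935]
stir top [504.20863502  68.29910852 185.14589453] [500.66248423  71.76349475 190.        ] [502.76655126  72.24215737 190.        ]
holder [498.  83.  80.] [[537.0, 102.0], [520.0, 35.0], [457.0, 70.0], [477.0, 126.0]]
holder [495.  77.  80.] [[535.0, 100.0], [529.0, 42.0], [453.0, 56.0], [463.0, 109.0]]
mug [435. 288.  91.]
mug [434. 285.  91.]
handle [479. 258.  80.]
handle [476. 260.  80.]
ring [ 458. -186.    5.]
ring [ 457. -187.    5.]
captop [ 460. -170.  142.]
captop [ 462. -193.  142.]
```

>>> drive_tool(series="0 0 -0.4 0 0 0 1; 0 0 -0.75 0 0 0 1; 0.4 -0.35 -0.75 0 0 0 1; 0.83 -0.7 -0.75 0 0 0 1; 0.83 -0.7 -0.75 0 0 0 1")

```text
time_s: 1.2
eef_pos: [243.1, -379.5, 321.7]
ee_rot: [0.0, 0.985, 0.171, 0.0]
force: [0.9, 0.0, 0.4]
grip_width: 0.999
```

>>> drive_tool(series="0.4 -0.35 0 0 0 0 1; 0.83 -0.7 0 0 0 0 1; 0.83 -0.7 0 0 0 0 1")

```text
time_s: 1.5
eef_pos: [309.4, -264.4, 322.1]
ee_rot: [0.001, 0.985, 0.172, 0.001]
force: [-0.2, -0.7, 0.4]
grip_width: 0.999
```

>>> drive_tool(series="0.4 -0.35 0 0 0 0 1; 0.83 -0.7 0 0 0 0 1; 0.83 -0.7 0 0 0 0 1")

```text
time_s: 1.8
eef_pos: [375.5, -149.2, 322.4]
ee_rot: [0.001, 0.985, 0.172, 0.001]
force: [0.4, -0.2, 0.4]
grip_width: 0.998
```

>>> drive_tool(series="0.4 -0.35 0 0 0 0 1; 0.83 -0.7 0 0 0 0 1; 0.83 -0.7 0 0 0 0 1")

```text
time_s: 2.1
eef_pos: [441.5, -33.7, 322.6]
ee_rot: [0.001, 0.985, 0.173, 0.001]
force: [-0.1, -1.1, 0.1]
grip_width: 1.003
```

```bash
python3 - <<'E'
from h import *
w=eyes.capture("wrist");a=eyes.capture("scene");b=eyes.capture("side")
for k,p in(("scene",a),("side",b)): save(p,k+"2.png",None,1.5)
save(w,"w1.png",None,1.5)
print(ray(w,w["cx"],w["cy"]),w["fx"])
for X in [(502,72,190),(498,78,80),(435,287,91),(460,-193,142)]: print(proj(w,X))
for n in ["stirrer","stirrer_holder","blue_mug"]: print(n,[(np.round(r["rect"]).tolist(),round(r["confidence"],2)) for r in nets.spot_in(n,w)[:3]])
E
```

```text
(array([508.31570215,  -8.73658621, 466.29716351]), array([-0.26098873, -0.09686257, -0.96046995])) 315.779713402911
[161.22621431  76.69403732]
[182.79595724  86.19659107]
[-16.33303234  74.14570904]
[401.12362209 208.21288141]
stirrer [([159.0, 67.0, 199.0, 94.0], 0.92)]
stirrer_holder [([152.0, 41.0, 234.0, 122.0], 0.95)]
blue_mug [([0.0, 35.0, 62.0, 114.0], 0.66), ([328.0, 149.0, 406.0, 218.0], 0.21)]
```

View pics/w1.png

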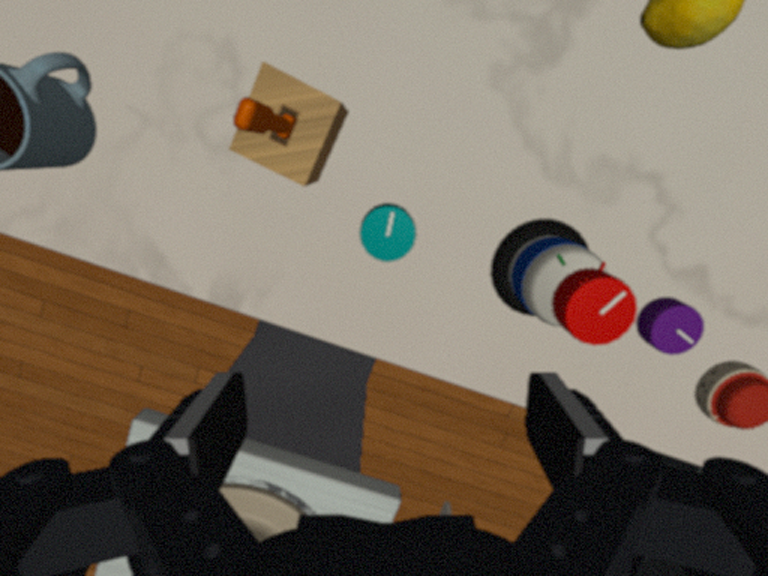

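The wrist view shows the stirrer top at ≈(165,76) (original px), the red cap at (397,204) with the purple cap close by at (447,217), and the turquoise cap at (259,155). I zoom on the holder.

```bash
python3 - <<'E'
from h import *
w=eyes.capture("wrist")
save(w,"w1c.png",(140,30,250,135),5)
A=lambda x,y,z:atz(w,x/1.5,y/1.5,z)
P=np.array([A(*q,80) for q in [(265,63),(347,105),(305,185),(230,150)]]);print(P.mean(0),P.round(),[np.degrees(np.arctan2(*(P[(i+1)%4]-P[i])[[1,0]])).round() for i in range(4)],[np.linalg.norm(P[(i+1)%4]-P[i]).round() for i in range(4)])
print("stir",A(244,114,190)); 
print("cap",A(594,307,142),"ptr",A(603,312,142),A(626,293,142),"purple",A(668,326,30),"ring",A(546,268,5))
print("red mark",A(602,266,90),"green",A(561,259,90))
E
```

```text
[501.9614893   65.63537515  80.        ] [[540.  94.  80.]
 [533.  27.  80.]
 [465.  40.  80.]
 [471. 102.  80.]] [np.float64(-96.0), np.float64(169.0), np.float64(85.0), np.float64(-7.0)] [np.float64(67.0), np.float64(69.0), np.float64(63.0), np.float64(70.0)]
stir [502.01137345  67.27751023 190.        ]
cap [ 460.05752554 -189.46168658  142.        ] ptr [ 458.84568935 -197.30072101  142.        ] [ 477.20481617 -206.2016044   142.        ] purple [ 450.6380465  -327.86222139   30.        ] ring [ 460.64172733 -200.58143251    5.        ]
red mark [ 486.19135854 -208.09932869   90.        ] green [ 480.16607823 -174.12997932   90.        ]
```

View pics/w1c.png

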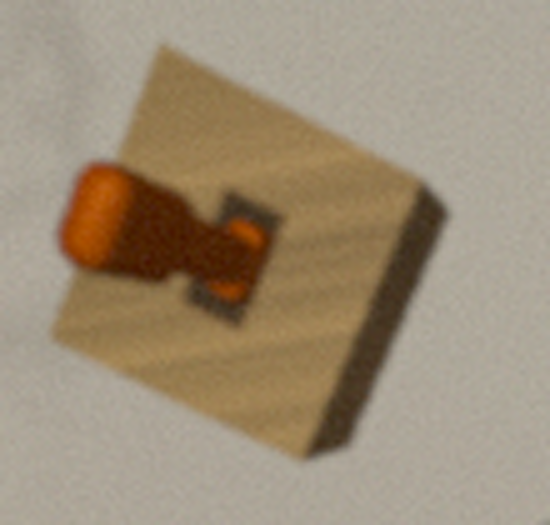

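>>> drive_tool(series="0.4 -0.3 0.1 0 0 0.3 1; 0.77 -0.62 0.3 0 0 0.6 1; 0.77 -0.62 0.5 0 0 0.9 1; 0.77 -0.62 0.5 0 0 1 1; 0.77 -0.62 0.5 0 0 1 1")

```text
time_s: 2.95
eef_pos: [502.2, 63.5, 261.8]
ee_rot: [0.001, 0.997, -0.078, 0.0]
force: [-0.4, -0.4, 0.2]
grip_width: 0.999
```

```bash
python3 - <<'E'
from h import *
w=eyes.capture("wrist");s,p,r=pose();print(p,r.as_matrix().round(3).tolist(),s["joints"])
save(w,"w2.png",None,1.5)
for n in ["stirrer","stirrer_holder","blue_mug"]: print(n,[(np.round(x["rect"]).tolist(),round(x["confidence"],2)) for x in nets.spot_in(n,w)[:3]])
print(proj(w,(502,67,190)),proj(w,(502,67,80)),proj(w,(434,286,91)))
hsv=cv2.cvtColor(w["frame"],cv2.COLOR_RGB2HSV);m=cv2.inRange(hsv,(3,170,90),(18,255,255))
n,l,st,c=cv2.connectedComponentsWithStats(m);print([(st[i].tolist()) for i in range(1,n) if st[i][4]>60])
E
```

```text
[502.35609634  63.02851746 262.67812558] [[0.988, -0.154, 0.002], [-0.154, -0.988, -0.002], [0.003, 0.001, -1.0]] [-1.06258745e-01  2.48274240e-01  1.50052122e+00 -1.38420932e-03
  1.39016382e+00  1.61905718e+00]
stirrer [([239.0, 165.0, 256.0, 218.0], 0.87)]
stirrer_holder []
blue_mug [([33.0, 198.0, 133.0, 296.0], 0.8)]
[252.68998951 208.02547657] [253.92802471 174.86710587] [ 68.50162876 266.43364641]
[[239, 195, 14, 22, 240], [402, 258, 110, 57, 3239], [147, 294, 113, 65, 3921], [59, 372, 28, 12, 149]]
```

View pics/w2.png

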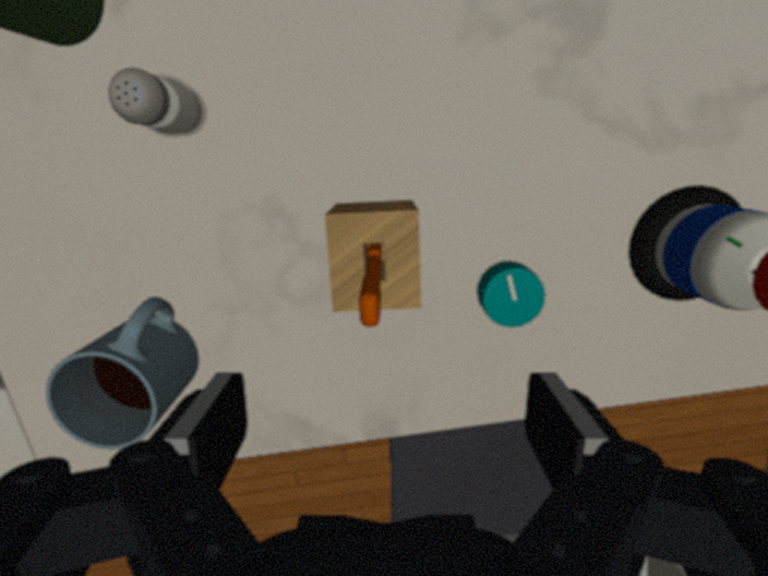

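Gripper is aligned with the stirrer (top at ≈(246,206), mug mouth ≈(70,265), both matching the estimates). Descend and grip.

>>> drive_tool(series="-0.01 -0.07 0.1 0 0 0 1; -0.01 -0.07 0.4 0 0 0 1; -0.01 -0.07 0.7 0 0 0 1; -0.01 -0.07 0.94 0 0 0 1; -0.01 -0.07 0.94 0 0 0 0.6; -0.01 -0.07 0.94 0 0 0 0; -0.01 -0.07 0.94 0 0 0 0; -0.01 -0.07 0.94 0 0 0 0; -0.01 -0.07 0.94 0 0 0 0; -0.01 -0.07 0.94 0 0 0 0; -0.01 -0.07 0.94 0 0 0 0; -0.01 -0.07 0.94 0 0 0 0", newtons=35)

```text
time_s: 4.35
eef_pos: [503.5, 71.2, 151.4]
ee_rot: [0.001, 0.997, -0.077, 0.003]
force: [-0.2, 0.5, 6.3]
grip_width: 0.116
```

>>> drive_tool(series="0 0 -0.2 0 0 0 0; 0 0 -0.4 0 0 0 0; 0 0 -0.6 0 0 0 0; 0 0 -0.8 0 0 0 0; 0 0 -0.97 0 0 0 0; 0 0 -0.97 0 0 0 0; 0 0 -0.97 0 0 0 0")

```text
time_s: 5.05
eef_pos: [502.6, 71.4, 267.2]
ee_rot: [0.001, 0.997, -0.077, 0.003]
force: [-0.3, -0.7, -1.1]
grip_width: 0.109
```

```bash
python3 - <<'E'
from h import *
b=eyes.capture("side");a=eyes.capture("scene");w=eyes.capture("wrist");s,p,r=pose();print(p,r.as_matrix().round(3).tolist(),s["force"],s["grip_width"])
f=np.hstack([cv2.resize(a["frame"][150:310,160:320],(400,400)),cv2.resize(b["frame"][190:350,200:360],(400,400))]);cv2.imwrite("pics/l.png",f[:,:,::-1])
for n,q in(("s",b),("c",a),("w",w)): print(n,[(np.round(x["rect"]).tolist(),round(x["confidence"],2)) for x in nets.spot_in("blue_mug",q)[:2]])
E
```

```text
[502.40951537  71.41156223 266.58687858] [[0.988, -0.155, 0.004], [-0.155, -0.988, -0.002], [0.004, 0.001, -1.0]] [-0.16228501 -0.2152061  -0.54500332] 0.11508456198555295
s []
c [([200.0, 266.0, 223.0, 303.0], 0.96)]
w [([42.0, 197.0, 138.0, 296.0], 0.95), ([505.0, 173.0, 512.0, 203.0], 0.47)]
```

View pics/l.png

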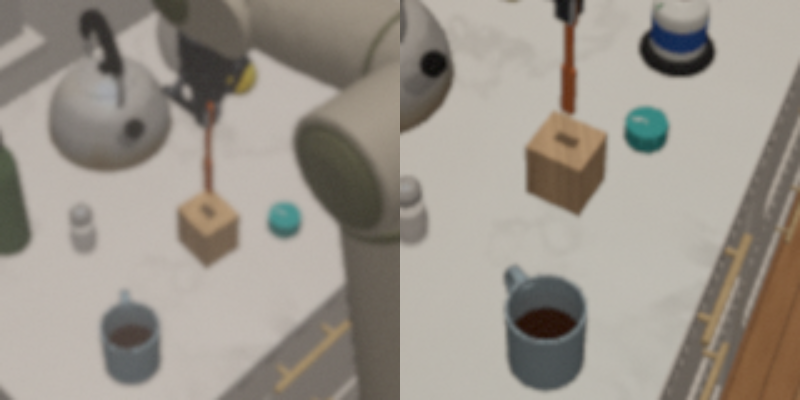

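The stirrer is out of the slot and hangs upright; the mug mouth is clear. Carry it to (434.5, 286.5).

>>> drive_tool(series="-0.1 -0.2 0 0 0 0 0; -0.2 -0.4 0 0 0 0 0; -0.3 -0.62 0 0 0 0 0; -0.42 -0.84 0 0 0 0 0; -0.42 -0.84 0 0 0 0 0")

```text
time_s: 5.85
eef_pos: [467.3, 181.2, 266.6]
ee_rot: [0.0, 0.997, -0.076, 0.002]
force: [0.1, 0.1, 0.6]
grip_width: 0.11
```

>>> drive_tool(series="-0.1 -0.2 0 0 0 0 0; -0.2 -0.4 0 0 0 0 0; -0.3 -0.62 0 0 0 0 0; -0.42 -0.84 0 0 0 0 0; -0.42 -0.84 0 0 0 0 0; -0.42 -0.84 0 0 0 0 0; -0.42 -0.84 0 0 0 0 0")

```text
time_s: 6.55
eef_pos: [433.2, 287.5, 266.3]
ee_rot: [0.001, 0.997, -0.076, 0.002]
force: [0.1, 0.7, -0.0]
grip_width: 0.112
```

```bash
python3 - <<'E'
from h import *
b=eyes.capture("side");w=eyes.capture("wrist");a=eyes.capture("scene");s,p,r=pose();print(p,r.as_matrix().round(3).tolist(),s["force"],s["grip_width"],s["joints"])
f=np.hstack([cv2.resize(w["frame"],(500,375)),cv2.resize(b["frame"][220:360,200:312],(300,375))]);cv2.imwrite("pics/m.png",f[:,:,::-1])
for X in[(434.5,286.5,91),(p[0],p[1],127)]:print(proj(w,X)*500/512,(proj(b,X)-[200,220])*375/140+[500,0])
E
```

```text
[433.11111805 287.65139237 266.39167063] [[0.988, -0.152, 0.004], [-0.152, -0.988, -0.001], [0.004, 0.0, -1.0]] [-0.05988847 -0.4863787   0.66806347] 0.11169581753427187 [ 0.36189987  0.27655529  1.45424677 -0.00247993  1.40745167  2.08607141]
[252.02144806 170.63927629] [655.90235248 245.57060351]
[251.18869439 180.3496782 ] [656.87503622 223.74058142]
```

View pics/m.png

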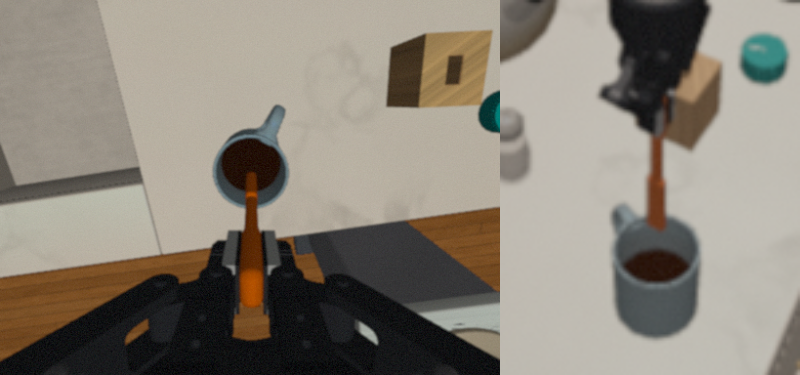

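>>> drive_tool(series="0 0 0.2 0 0 0 0; 0 0 0.4 0 0 0 0; 0 0 0.55 0 0 0 0; 0 0 0.65 0 0 0 0; 0 0 0.75 0 0 0 0; 0 0 0.75 0 0 0 0; 0 0 0.75 0 0 0 0")

```text
time_s: 7.4
eef_pos: [433.8, 287.6, 176.9]
ee_rot: [0.0, 0.997, -0.076, 0.002]
force: [-0.9, -0.9, -1.4]
grip_width: 0.114
```

>>> drive_tool(series="0 0 0.05 0 0 0 0; 0 0 0.1 0 0 0 0; 0 0 0.15 0 0 0 0; 0 0 0.2 0 0 0 0; 0 0 0.2 0 0 0 0; 0 0 0.2 0 0 0 0")

```text
time_s: 8.0
eef_pos: [433.9, 287.6, 152.8]
ee_rot: [0.0, 0.997, -0.076, 0.002]
force: [-0.6, 0.4, -0.1]
grip_width: 0.111
```

>>> drive_tool(series="0 0 0.025 0 0 0 0; 0 0 0.03 0 0 0 0; 0 0 0.03 0 0 0 0.2; 0 0 0.03 0 0 0 0.3; 0 0 0.03 0 0 0 0.5; 0 0 0.03 0 0 0 0.8; 0 0 0.03 0 0 0 1; 0 0 0.03 0 0 0 1; 0 0 0.03 0 0 0 1; 0 0 0.03 0 0 0 1; 0 0 0.03 0 0 0 1")

```text
time_s: 9.1
eef_pos: [433.9, 287.6, 149.2]
ee_rot: [0.0, 0.997, -0.076, 0.002]
force: [-0.6, 0.0, -0.2]
grip_width: 1.002
```

>>> drive_tool(series="0 0 -0.1 0 0 0 1; 0 0 -0.3 0 0 0 1; 0 0 -0.6 0 0 0 1; 0 0 -0.95 0 0 0 1; 0 0 -0.95 0 0 0 1")

```text
time_s: 9.6
eef_pos: [435.0, 288.4, 269.6]
ee_rot: [-0.002, 0.997, -0.076, 0.007]
force: [0.3, 1.0, -0.5]
grip_width: 0.995
```

```bash
python3 - <<'E'
from h import *
b=eyes.capture("side");w=eyes.capture("wrist");a=eyes.capture("scene");s,p,r=pose();print(p,s["force"],s["grip_width"],s["joints"])
f=np.hstack([cv2.resize(w["frame"],(500,375)),cv2.resize(b["frame"][220:360,200:312],(300,375))]);cv2.imwrite("pics/n.png",f[:,:,::-1])
E
```

```text
[433.15529764 287.56583217 263.12053348] [ 1.02356128 -0.43898056  0.16834177] 0.99813366155092 [ 0.36171567  0.27833346  1.46039387 -0.00249245  1.39929803  2.0860313 ]
```

View pics/n.png

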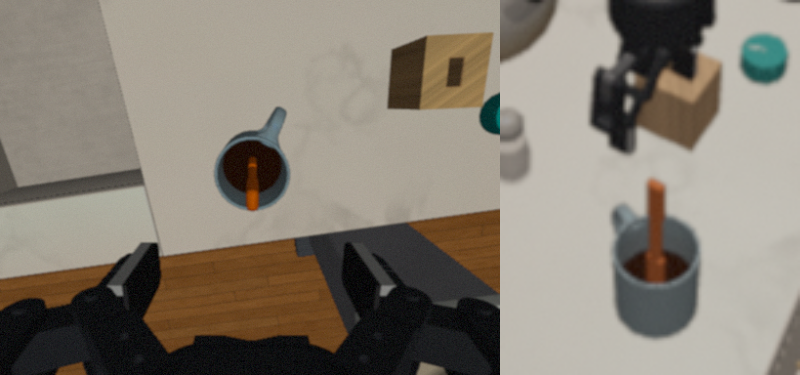

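The stirrer stands nearly upright in the mug (wrist view ≈(252,190), side ≈(655,235)) and has been let go. Now over to the cap with the same yaw: joint 6 ends up near 76° there, leaving room for 70° anticlockwise.

>>> drive_tool(series="0.07 0.3 0 0 0 0 1; 0.14 0.66 0 0 0 0 1; 0.21 0.98 0 0 0 0 1; 0.21 0.98 0 0 0 0 1")

```text
time_s: 10.15
eef_pos: [440.0, 164.2, 262.3]
ee_rot: [0.001, 0.997, -0.079, 0.001]
force: [-0.5, 0.5, -0.4]
grip_width: 1.0
```

>>> drive_tool(series="0.07 0.35 0 0 0 0 1; 0.14 0.7 0 0 0 0 1; 0.21 0.98 0 0 0 0 1; 0.21 0.98 0 0 0 0 1")

```text
time_s: 10.55
eef_pos: [446.5, 41.6, 261.7]
ee_rot: [0.001, 0.997, -0.081, 0.0]
force: [0.4, 0.1, 0.4]
grip_width: 0.999
```

>>> drive_tool(series="0.07 0.35 0 0 0 0 1; 0.14 0.7 0 0 0 0 1; 0.21 0.98 0 0 0 0 1; 0.21 0.98 0 0 0 0 1")

```text
time_s: 10.95
eef_pos: [452.6, -80.6, 261.0]
ee_rot: [0.001, 0.997, -0.082, -0.001]
force: [-0.4, 0.2, -0.0]
grip_width: 0.996
```

>>> drive_tool(series="0.07 0.35 0 0 0 0 1; 0.14 0.7 0 0 0 0 1; 0.21 0.98 0 0 0 0 1; 0.21 0.98 0 0 0 0 1; 0.21 0.98 0 0 0 0 1; 0.21 0.98 0 0 0 0 1")

```text
time_s: 11.55
eef_pos: [458.4, -199.1, 261.0]
ee_rot: [0.001, 0.997, -0.081, -0.001]
force: [-0.3, -0.8, 0.3]
grip_width: 0.997
```

```bash
python3 - <<'E'
from h import *
w=eyes.capture("wrist");b=eyes.capture("side");a=eyes.capture("scene");s,p,r=pose();print(p,r.as_matrix().round(3).tolist(),s["force"],s["joints"])
save(w,"cap.png",None,1.5)
for n in["safety_cap","descaler_bottle"]:print(n,[(np.round(x["rect"]).tolist(),round(x["confidence"],2)) for x in nets.spot_in(n,w)[:3]])
for X in[(460,-191,142),(460,-191,5),(460+26,-191,142)]:print(proj(w,X)*1.5)
hsv=cv2.cvtColor(w["frame"],cv2.COLOR_RGB2HSV);m=cv2.inRange(hsv,(0,200,120),(4,255,255))|cv2.inRange(hsv,(175,200,120),(180,255,255))
n,l,st,c=cv2.connectedComponentsWithStats(m);print([(st[i].tolist(),c[i].round(1).tolist()) for i in range(1,n) if st[i][4]>100])
E
```

```text
[ 458.36914157 -199.57436886  261.30577751] [[0.987, -0.162, -0.002], [-0.162, -0.987, -0.002], [-0.001, 0.002, -1.0]] [0.88662333 0.42683543 0.26406152] [-0.6441288   0.23650878  1.5190884  -0.00252113  1.38613972  1.0900789 ]
safety_cap [([219.0, 155.0, 282.0, 213.0], 0.81), ([107.0, 175.0, 156.0, 215.0], 0.72), ([343.0, 131.0, 391.0, 171.0], 0.6)]
descaler_bottle [([215.0, 121.0, 291.0, 187.0], 0.8)]
[371.62761971 283.76906145]
[375.90858247 241.4697382 ]
[363.70214454 239.45371985]
[([220, 159, 58, 57, 2392], [248.3, 187.7]), ([445, 158, 39, 37, 527], [466.2, 176.5])]
```

View pics/cap.png

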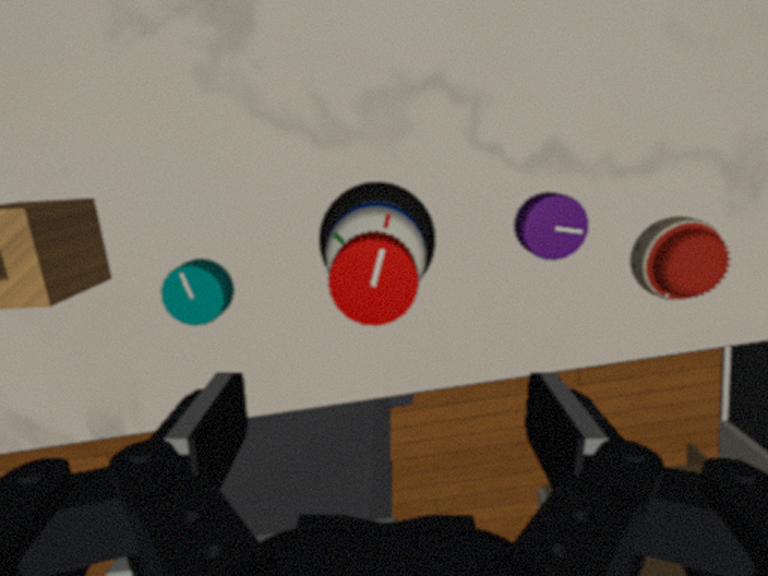

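The red cap (top centre ≈(373,279) in the view, pointer over the red mark) lies at about (461.5,-192.3). The purple and turquoise caps are well clear of the fingers. Descend and grip.

>>> drive_tool(series="0.02 -0.065 0.2 0 0 0 1; 0.02 -0.065 0.5 0 0 0 1; 0.02 -0.065 0.8 0 0 0 1; 0.02 -0.065 0.8 0 0 0 1; 0.02 -0.065 0.8 0 0 0 1")

```text
time_s: 12.3
eef_pos: [462.1, -192.9, 166.3]
ee_rot: [0.001, 0.997, -0.082, -0.0]
force: [0.8, -0.4, 0.5]
grip_width: 0.997
```

>>> drive_tool(series="0 0 0.15 0 0 0 1; 0 0 0.3 0 0 0 1; 0 0 0.42 0 0 0 1; 0 0 0.5 0 0 0 1; 0 0 0.5 0 0 0 1; 0 0 0.5 0 0 0 1")

```text
time_s: 12.9
eef_pos: [462.7, -193.5, 107.6]
ee_rot: [0.002, 0.997, -0.082, 0.0]
force: [-0.4, -0.4, -1.0]
grip_width: 1.0
```

>>> drive_tool(series="-0.01 -0.01 0 0 0 0 0.8; -0.01 -0.01 0 0 0 0 0.6; -0.01 -0.01 0 0 0 0 0.5; -0.01 -0.01 0 0 0 0 0.4; -0.01 -0.01 0 0 0 0 0.4; -0.01 -0.01 0 0 0 0 0.4; -0.01 -0.01 0 0 0 0 0.4; -0.01 -0.01 0 0 0 0 0.4", newtons=30)

```text
time_s: 13.7
eef_pos: [461.9, -192.2, 107.7]
ee_rot: [0.002, 0.997, -0.082, 0.001]
force: [1.9, 1.1, 3.8]
grip_width: 0.596
```

>>> drive_tool(series="0 0 0.01 0 0 0 0.3; 0 0 0.02 0 0 0 0.3; 0 0 0.03 0 0 0 0.3; 0 0 0.04 0 0 0 0.3; 0 0 0.05 0 0 0 0.3; 0 0 0.05 0 0 0 0.3; 0 0 0.05 0 0 0 0.3")

```text
time_s: 14.4
eef_pos: [461.9, -192.2, 102.0]
ee_rot: [0.002, 0.997, -0.082, 0.001]
force: [-1.2, 1.7, 8.3]
grip_width: 0.594
```

>>> drive_tool(series="0 0 0.004 0 0 -0.15 0.3; 0 0 0.004 0 0 -0.3 0.3; 0 0 0.004 0 0 -0.45 0.3; 0 0 0.004 0 0 -0.6 0.3; 0 0 0.004 0 0 -0.75 0.3; 0 0 0.004 0 0 -0.82 0.3; 0 0 0.004 0 0 -0.82 0.3; 0 0 0.004 0 0 -0.82 0.3")

```text
time_s: 15.2
eef_pos: [462.1, -192.4, 101.9]
ee_rot: [0.002, 0.992, 0.123, 0.001]
force: [-0.3, 1.4, 6.9]
grip_width: 0.594
```

>>> drive_tool(series="0 0 0.004 0 0 -0.15 0.3; 0 0 0.004 0 0 -0.3 0.3; 0 0 0.004 0 0 -0.45 0.3; 0 0 0.004 0 0 -0.6 0.3; 0 0 0.004 0 0 -0.75 0.3; 0 0 0.004 0 0 -0.82 0.3; 0 0 0.004 0 0 -0.82 0.3; 0 0 0.004 0 0 -0.82 0.3")

```text
time_s: 16.0
eef_pos: [462.1, -192.2, 101.7]
ee_rot: [0.002, 0.947, 0.323, 0.0]
force: [-0.3, 3.8, 8.4]
grip_width: 0.597
```

>>> drive_tool(series="0 0 0.004 0 0 -0.15 0.3; 0 0 0.004 0 0 -0.3 0.3; 0 0 0.004 0 0 -0.45 0.3; 0 0 0.004 0 0 -0.6 0.3; 0 0 0.004 0 0 -0.75 0.3; 0 0 0.004 0 0 -0.82 0.3; 0 0 0.004 0 0 -0.82 0.3; 0 0 0.004 0 0 -0.82 0.3")

```text
time_s: 16.8
eef_pos: [461.9, -191.4, 101.5]
ee_rot: [0.001, 0.861, 0.509, -0.0]
force: [-2.4, 6.6, 10.5]
grip_width: 0.593
```

```bash
python3 - <<'E'
from h import *
w=eyes.capture("wrist");s,p,r=pose();M=r.as_matrix();print(p,np.degrees(np.arctan2(M[1,0],M[0,0])),s["force"],s["wrist_torque"],s["joints"],s["grip_width"])
save(w,"t.png",(130,60,386,252),3)
E
```

```text
[ 461.8829622  -191.41820003  101.47528159] 61.142681284283526 [-2.20827757  5.85892858  9.74383598] [ 0.93276747  0.23400591 -0.01606522] [-0.6268709   0.40433677  1.73868252 -0.00175704  0.99612344 -0.12226441] 0.5951917467150595
```

View pics/t.png

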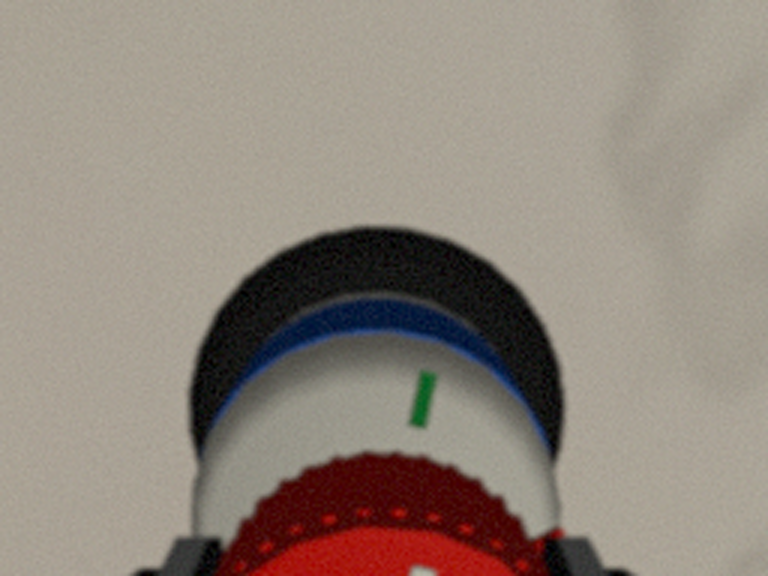

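Turned 70.4°, and the pointer now faces the green mark at (423,400) in the crop, still pressed. First a small lift to check that it is free.

>>> drive_tool(series="0 0 -0.02 0 0 0 0.3; 0 0 -0.05 0 0 0 0.3; 0 0 -0.08 0 0 0 0.3; 0 0 -0.12 0 0 0 0.3; 0 0 -0.12 0 0 0 0.3")

```text
time_s: 17.35
eef_pos: [461.7, -191.3, 116.1]
ee_rot: [0.001, 0.861, 0.509, -0.0]
force: [-1.0, 0.7, 0.1]
grip_width: 0.595
```

Free: no pull force. Lift on.

>>> drive_tool(series="0 0 -0.1 0 0 0 0.3; 0 0 -0.2 0 0 0 0.3; 0 0 -0.3 0 0 0 0.3; 0 0 -0.42 0 0 0 0.3; 0 0 -0.55 0 0 0 0.3; 0 0 -0.7 0 0 0 0.3; 0 0 -0.7 0 0 0 0.3; 0 0 -0.7 0 0 0 0.3; 0 0 -0.7 0 0 0 0.3; 0 0 -0.7 0 0 0 0.3")

```text
time_s: 18.35
eef_pos: [461.4, -191.0, 199.4]
ee_rot: [0.001, 0.861, 0.509, -0.001]
force: [-0.5, 0.8, -0.2]
grip_width: 0.596
```

```bash
python3 - <<'E'
from h import *
b=eyes.capture("side");w=eyes.capture("wrist");a=eyes.capture("scene");s,p,r=pose();print(p,s["force"],s["grip_width"],s["time_s"])
f=np.zeros((600,800,3),np.uint8);f[:300,:400]=cv2.resize(w["frame"],(400,300));f[:300,400:]=cv2.resize(a["frame"][120:330,100:380],(400,300));f[300:,:400]=cv2.resize(b["frame"][120:360,190:510],(400,300));f[300:,400:]=cv2.resize(b["frame"][140:230,270:390],(400,300))
cv2.imwrite("pics/e.png",f[:,:,::-1])
E
```

```text
[ 461.5503136  -191.08771144  199.72792303] [-0.87577347 -0.11288771  0.18082313] 0.5965839639921404 18.5
```

View pics/e.png

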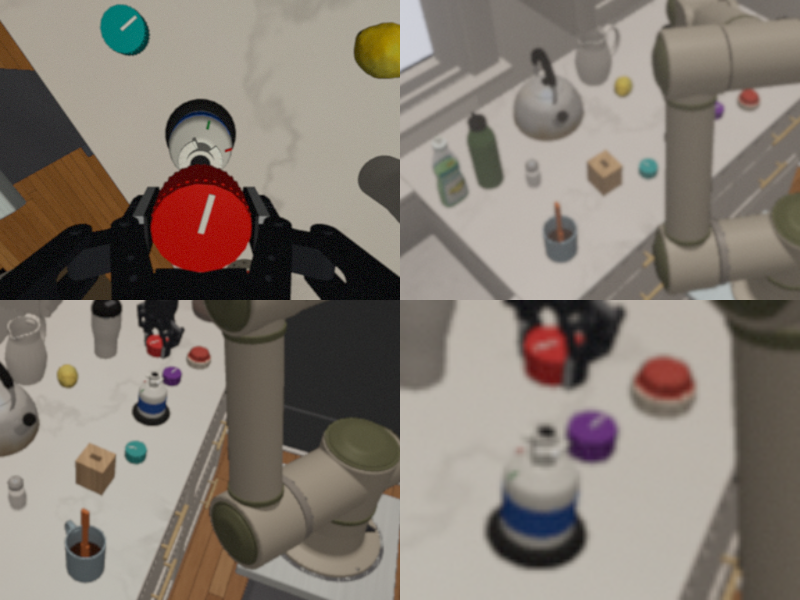

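The cap is held upright about 73 mm above the open neck, the stirrer stands in the mug, and everything else is in place. Handing in.

```bash
python3 -c "
from rig import ctrl
print(ctrl.finish_job())"
```

```text
the job is handed in; nothing more can be done
None
```

The job is done and handed in at about 18.5 s of the 58 s allowed; `finish_job` gives no verdict.

- **Stirrer:** I pulled it straight up out of the holder, lowered it into the blue mug and let go. It stands in the mug, which still looks to be in its place.
- **Cap:** I gripped the red cap and pressed it about 5.7 mm (8.3 N). I turned it 70.4° anticlockwise while pressed, until its pointer faced the green mark. It then lifted off with no pull force.
- **Last checks:** The cap is upright in the gripper (opening steady at 0.60). Its rim is about 73 mm above the bottle mouth, worked out from how far the arm moved. The final pictures show the neck open and the other things where they were before.

While turning, the sideways force on the tool rose to about 6 N, from a small off-centre error, but it was gone once the cap was lifted. No check failed or disagreed in a way that mattered. My position estimates differed by up to 4 mm for the cap and 5 mm for the stirrer. Both are well inside what the grip allows. The mug's inside looks dark brown in the pictures although it is described as empty, but the stirrer went in without resistance.

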